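Put together the two stacked buildings of an architect's model

ROBOT

A 6-joint arm with a two-finger parallel gripper is mounted at the origin on the work surface. World frame = base frame: x ahead of the robot, y to its left, z up, the work surface at z = 0. Lengths are in m, angles in rad, forces in N, time in s.
With the tool pointing down it reaches from about 0.35 to 0.975 m from the base axis. Payload 7.1 kg.
Tool frame: the origin (TCP) lies midway between the tips of the shut fingers; the grasp point (between the pads) lies 19 mm behind it; z points along the fingers, y is the line along which they close (so a half turn about z gives the same grasp; the last joint's range is limited). The gripper opens to 88 mm and grips with 3 to 60 N. Pads are 20 mm wide; open, the fingers measure 115 mm over their backs; the gripper's body (75 mm by 178 mm) begins 61 mm behind the grasp point.
Start: joints at [1.099, 0.423, 1.63, -0, 1.089, -0.019], TCP at [0.273, 0.562, 0.223] pointing down, gripper open.
Joint ranges: [-3, 3], [-0.9, 2.11], [0.09, 2.58], [-1.31, 4.45], [0.11, 2.69], [-2.54, 2.54]. Speed limits (rad/s): [2.39, 2.39, 3.01, 3.14, 3.14, 3.14].

INTERFACE

Orientations are given as a unit quaternion [w, x, y, z].
In Python, from station import move_pose, movel, movej, command_gripper, wait, inverse_kinematics, read_camera, camera_info, MotionError, job_done, get_time, get_joint_pos, get_qvel, get_effort, get_tcp_pos, get_ee_rot, get_ft_force, get_ft_torque, get_grip_width, get_finger_force gives the robot as it stands. Calls block until the motion is done:
- move_pose(position, orientation): joint-space move of the TCP to a pose.
- movel(position, frame=None, v=0.15, until_force=None): straight line of the TCP; frame=None keeps the orientation; v is the mean speed in m/s. With until_force (N) it stops when the force on the tool has changed by that much, and returns True; else False.
- movej(angles): joint-space move.
- command_gripper(opening): opening from 0.0 (shut) to 1.0 (fully open); the grip force is fixed at half the most; returns when the fingers have stopped.
- wait(seconds).
- inverse_kinematics(position, orientation): joint angles nearest the present ones, or None.
- read_camera(name): name is "scene" or "top" or "wrist"; returns the picture (420x560x3 uint8, red, green, blue); there is no depth.
- camera_info(name): a dict with "intrinsics" (3x3 intrinsics, pixels), "T" (4x4, takes a point from camera to world coordinates); the wrist camera has in their place "tool_from_camera" (4x4, takes a point from camera to tool coordinates, whose origin is the TCP and whose axes are the flange's). Camera axes: x right, y up, looking along -z (the intrinsics and any distortion apply to the point x, -y, -z); pixel columns grow to the right and rows downward; lengths in m; the calibration is good to about 2 mm. The wrist camera is an equidistant fisheye: a pixel r from the principal point sees the ray r / f radians off the axis. A picture is of the moment at which its call begins: read the wrist's pose just before it. camera_info takes no time and is no camera call.
A pose or a line that the arm cannot do raises MotionError and nothing moves.
- job_done(): hands the job in; it is judged then, once.
Readings, each from a call of its own:
- get_time(): time.
- get_joint_pos(): joint angles.
- get_qvel(): joint speeds.
- get_effort(): joint torques, N m.
- get_tcp_pos(): TCP position.
- get_ee_rot(): TCP orientation.
- get_ft_force(): force on the tool from outside, world axes, zero at the start.
- get_ft_torque(): the same for the moment, N m.
- get_grip_width(): opening from 0.0 (shut) to 1.0 (fully open).
- get_finger_force(): force on a finger pad.
Only numpy, scipy, OpenCV 4.12 (cv2) and the standard library are available. Lean on these libraries where they do the work, as an engineer would, in place of code of your own. Each camera call takes 0.05 s, during which the arm holds its last target. There are 200 camera calls.

TASK

Build the two model buildings on their plots, each from the bottom up. On the rectangular plot stack the house, centred and squared up on the dark footprint: first the big storey, on it the small storey, and on top the pitched roof with its ridge running along the length of the house; on the round plot stand the round drum in the middle of its dark circle and put the dome on the drum. Let go of everything, and leave the pencil cup, the tape roll and the sanding block where they are.

Things in the scene. Friction and masses are not known exactly. Their poses are not given: they have to be found in the camera images.
- house_plot: Fixed white rectangular board, 130 (x) x 160 (y) x 12 mm thick, with a flush dark grey rectangle 60 (x) x 92 (y) mm in its middle, the footprint of the house, and a brown path strip on its -x side. Origin: centre of the underside; its top is 12 mm above. z up, y along the long side.
- round_plot: Fixed white round board, 140 mm in diameter, 12 mm thick, with a flush dark grey circle 60 mm in diameter in its middle and a brown path strip. Origin: centre of the underside; its top is 12 mm above.
- lower_storey: Big storey of the house: solid white block with small grey windows, 60 (x) x 92 (y) x 44 mm high, flat top and bottom, loose, 0.13 to 0.25 kg. Origin: centre of the underside, z up, y along the length. Graspable across its x width (60 mm).
- upper_storey: Small storey of the house: solid white block with small grey windows, 46 (x) x 66 (y) x 38 mm high, flat top and bottom, loose, 0.07 to 0.14 kg. Origin: centre of the underside, z up, y along the length. Graspable across its x width (46 mm).
- roof: Pitched roof of the house: two sloping plain grey faces on a solid white core, about 54 (x) x 62 (y) mm at the eaves, 31 mm high at the ridge, flat bottom, loose, 0.04 to 0.09 kg. The ridge runs along y; the two gable ends are vertical faces 62 mm apart along y, where it can be gripped. Origin: centre of the underside, z up.
- drum: Solid white upright cylinder with small grey windows, 60 mm in diameter, 46 mm high, flat top and bottom, loose, 0.1 to 0.2 kg. Origin: centre of the underside, z up.
- dome: White dome, 54 mm in diameter at its flat bottom, rising to 26 mm, with an upright round lantern (a solid knob 20 mm in diameter) on top of it from 26 to 48 mm above the bottom; grip it by the lantern. Loose, 0.04 to 0.09 kg. Origin: centre of the underside, z up.
- pencil_cup: Bystander: white ceramic cup, 80 mm in diameter, 95 mm high, with pencils standing up to 160 mm high, loose. Origin: centre of the underside. Leave it alone.
- tape: Bystander: brown ring-shaped roll of tape lying flat, 84 mm in diameter, 22 mm high, loose. Origin: centre of the underside. Leave it alone.
- sanding_block: Bystander: cork block 35 (x) x 90 (y) x 25 mm high, loose. Origin: centre of the underside. Leave it alone.
Not all that is in view belongs to the job. Leave any red or turquoise look-alike of the round_plot alone. Leave any yellow look-alike of the lower_storey alone.

How it is judged:
By the outcome, as a careful person would: the job done as asked, in the order asked, and still so for the second after the job is handed in, with the robot touching nothing.
It also fails if it takes over 134 s, if anything falls off the work surface, if the arm or the gripper's body presses on something with over 40 N, if the wrist force passes 120 N, or if a joint passes its speed limit or range.

## Working session

There is one attempt and no reset: what is moved stays moved. The work goes in short steps, each a Python script; the robot and the scene stay as the last script left them, time stands still between calls to the robot, and variables do not carry over. Pictures are saved under pics/ and viewed, at most 14 in all, crops included, and the job is handed in when it is done.

```bash
mkdir -p pics; ls
python3 - <<'E'
from station import *
import cv2
for n in ("top","scene"):
    im=read_camera(n); cv2.imwrite(f"pics/{n}0.png",cv2.resize(im[:,:,::-1],(800,600),interpolation=cv2.INTER_CUBIC)); cv2.imwrite(f"{n}0raw.png",im[:,:,::-1])
    print(n,camera_info(n))
print(camera_info("wrist"),get_time(),get_ee_rot())
E
```

```text
pics
top {'intrinsics': array([[514.84087858,   0.        , 280.08706202],
       [  0.        , 514.84087858, 209.02529155],
       [  0.        ,   0.        ,   1.        ]]), 'T': array([[ 0.00703756,  0.99035117, -0.13840174,  0.28049738],
       [-0.99981613,  0.00943758,  0.0166923 ,  0.09877948],
       [ 0.01783742,  0.13825882,  0.99023549,  1.61486414],
       [ 0.        ,  0.        ,  0.        ,  1.        ]])}
scene {'intrinsics': array([[422.36800283,   0.        , 275.72050308],
       [  0.        , 422.36800283, 211.87577362],
       [  0.        ,   0.        ,   1.        ]]), 'T': array([[ 0.56424274, -0.58639067,  0.58118509,  1.17853657],
       [ 0.82536074,  0.38337417, -0.41449234, -0.40176986],
       [ 0.02024309,  0.71356165,  0.70029993,  0.86171029],
       [ 0.        ,  0.        ,  0.        ,  1.        ]])}
{'intrinsics': array([[325.1922621 ,   0.        , 281.58721719],
       [  0.        , 325.1922621 , 212.13627028],
       [  0.        ,   0.        ,   1.        ]]), 'tool_from_camera': array([[-2.06491343e-03,  9.70790003e-01,  2.39921874e-01,
         6.53633436e-02],
       [ 9.99997336e-01,  1.75721803e-03,  1.49639639e-03,
        -3.92763410e-04],
       [ 1.03109161e-03,  2.39924325e-01, -9.70791046e-01,
        -1.62529133e-01],
       [ 0.00000000e+00,  0.00000000e+00,  0.00000000e+00,
         1.00000000e+00]])} 0.1 [-1.63640012e-04  2.24451573e-01  9.74484975e-01 -7.05470119e-04]
```

View pics/top0.png

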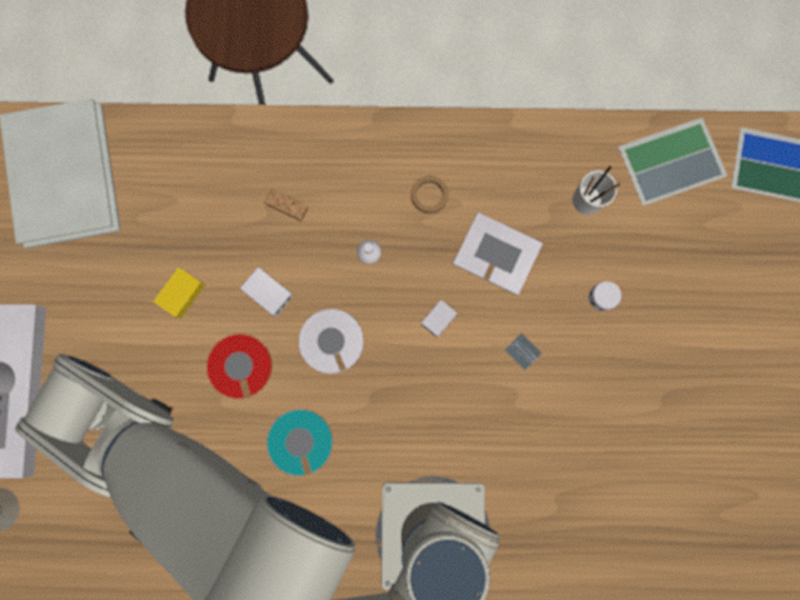

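View pics/scene0.png

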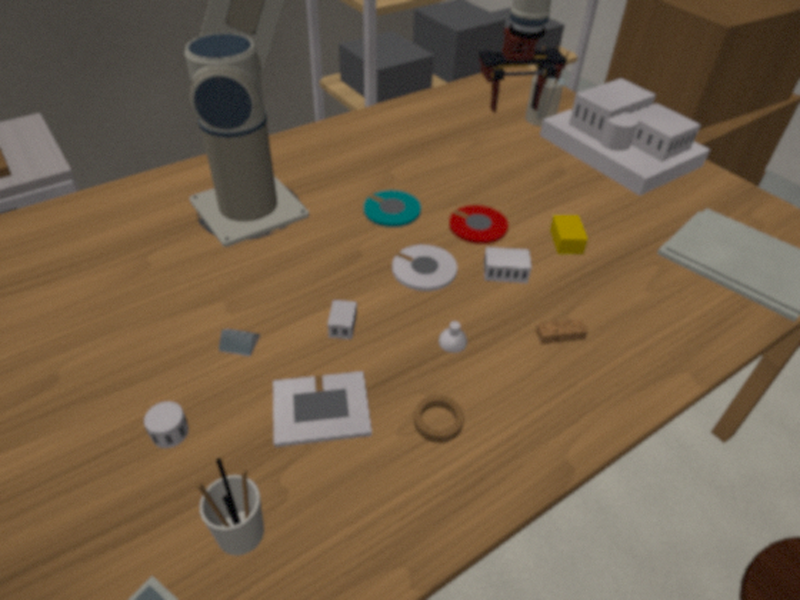

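```bash
cat > h.py <<'E'
from station import *
import numpy as np, cv2
from scipy.spatial.transform import Rotation as Rn
def quat(yaw):  # tool down; tool x at heading yaw; fingers close along yaw+90deg
    q=(Rn.from_euler('z',yaw)*Rn.from_euler('x',np.pi)).as_quat(); return [q[3],q[0],q[1],q[2]]
def camT(n):
    c=camera_info(n)
    if n!='wrist': return c['intrinsics'],c['T']
    w,x,y,z=get_ee_rot(); T=np.eye(4); T[:3,:3]=Rn.from_quat([x,y,z,w]).as_matrix(); T[:3,3]=get_tcp_pos()
    return c['intrinsics'],T@c['tool_from_camera']
def proj(n,K,T,P):
    p=(np.asarray(P,float)-T[:3,3])@T[:3,:3]*[1,-1,-1]
    if n!='wrist': return p[:,:2]/p[:,2:]*K[0,0]+K[:2,2]
    r=np.linalg.norm(p[:,:2],axis=1); th=np.arctan2(r,p[:,2])
    return p[:,:2]/np.maximum(r,1e-9)[:,None]*th[:,None]*K[0,0]+K[:2,2]
def unproj(n,K,T,uv,z):
    d=(np.asarray(uv,float)-K[:2,2])/K[0,0]
    if n=='wrist':
        r=np.linalg.norm(d); d=d/max(r,1e-9)*np.tan(r)
    v=T[:3,:3]@np.array([d[0],-d[1],-1]); return T[:3,3]+v*(z-T[2,3])/v[2]
def ortho(n,im,K,T,c,z,half=.1,res=.0005):
    """world-aligned: columns +x right, rows +y up, centre c"""
    s=(np.arange(int(2*half/res))+.5)*res-half
    X,Y=np.meshgrid(c[0]+s,c[1]-s); uv=proj(n,K,T,np.c_[X.ravel(),Y.ravel(),np.full(X.size,z)])
    m=uv.reshape(X.shape+(2,)).astype(np.float32)
    return cv2.remap(im,m[...,0],m[...,1],cv2.INTER_CUBIC)
E
cat > objs.py <<'E'
tops={'lower':((266,290),.044),'upper':((439,318),.038),'roof':((523,351),.02),'drum':((606,295),.046),'dome':((369,250),.026),
'hplot':((498,253),.012),'rplot':((331,341),.012),'cup':((598,188),.095),'tape':((430,194),.022),'sand':((286,205),.025),'yellow':((178,290),.044)}
E
python3 - <<'E'
from h import *; from objs import tops
import json
K,T=camT('top'); C={}
for k,(uv,z) in tops.items():
    C[k]=list(map(float,unproj('top',K,T,np.array(uv)*.7,z)[:2])); print(k,np.round(C[k],3),round(np.hypot(*C[k]),3))
json.dump(C,open('coarse.json','w'))
t0=get_time(); data={}
for k in ('rplot','lower','dome','hplot','drum','roof','upper'):
    c=C[k]; b=np.arctan2(c[1],c[0])
    try: move_pose([*c,.2],quat(b+np.pi/2))
    except MotionError as e: print(k,e); continue
    K,T=camT('wrist'); im=read_camera('wrist'); np.savez(f'w_{k}.npz',K=K,T=T,im=im); print(k,get_time()-t0)
    data[k]=ortho('wrist',im,K,T,c,tops[k][1],half=.1,res=.00075)
t=list(data.values()); t+= [t[0]*0]*(8-len(t)); t=[cv2.resize(a,(200,200)) if 0 else a for a in t]
M=np.vstack([np.hstack(t[:3]),np.hstack(t[3:6])]); cv2.imwrite('pics/o1.png',M[:,:,::-1])
cv2.imwrite('pics/o2.png',t[6][:,:,::-1])
E
```

```text
lower [0.516 0.361] 0.63
upper [ 0.459 -0.012] 0.46
roof [ 0.391 -0.196] 0.437
drum [ 0.512 -0.374] 0.634
dome [0.61  0.141] 0.626
hplot [ 0.609 -0.145] 0.626
rplot [0.41  0.222] 0.466
cup [ 0.736 -0.349] 0.815
tape [0.74  0.007] 0.74
sand [0.71  0.326] 0.781
yellow [0.514 0.55 ] 0.753
rplot 1.4249999999999998
lower 2.2083
dome 3.2083
hplot 4.366700000000001
drum 5.3917
roof 6.3083
upper 7.1667000000000005
```

View pics/o1.png

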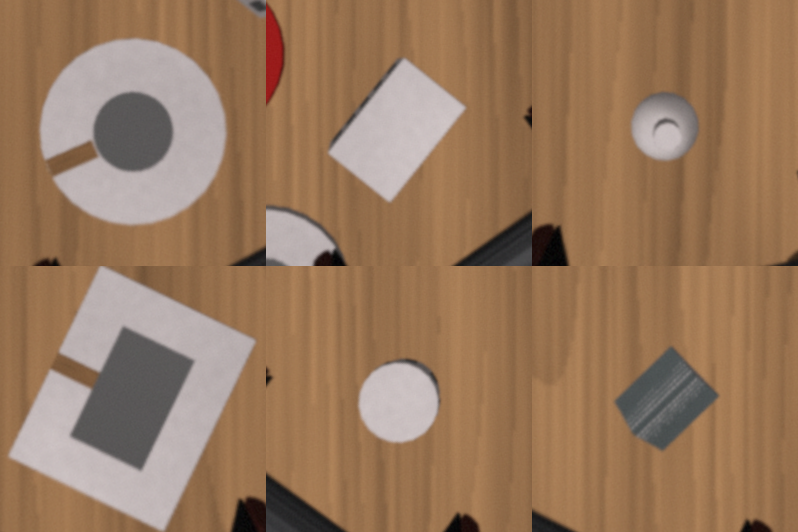

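```bash
cat >> h.py <<'E'
def mask(o,kind):
    hsv=cv2.cvtColor(o,cv2.COLOR_RGB2HSV); s,v=hsv[...,1],hsv[...,2]
    m={'white':(s<55)&(v>140),'dark':(s<55)&(v<125)&(v>60),'grey':(s<75)&(v<190)}[kind].astype(np.uint8)
    m=cv2.morphologyEx(m,cv2.MORPH_OPEN,np.ones((5,5)))
    n,l,st,ce=cv2.connectedComponentsWithStats(m); h=np.array(m.shape)/2
    ok=[i for i in range(1,n) if st[i,4]>800]
    i=min(ok,key=lambda i:np.linalg.norm(ce[i][::-1]-h)); return (l==i).astype(np.uint8)
def measure(im,K,T,c,z,kind,half=.1,res=.0005):
    """-> centre xy, heading of the long side (mod pi), sizes of minAreaRect"""
    o=ortho('wrist',im,K,T,c,z,half,res); m=mask(o,kind)
    ct=max(cv2.findContours(m,cv2.RETR_EXTERNAL,cv2.CHAIN_APPROX_NONE)[0],key=cv2.contourArea)
    (u,v),(w,h),a=cv2.minAreaRect(ct); n=int(half/res)
    p=cv2.boxPoints(((u,v),(w,h),a)); e=[p[1]-p[0],p[2]-p[1]]; L=max(e,key=np.linalg.norm)
    return np.array([c[0]+(u+.5-n)*res,c[1]-(v+.5-n)*res]),np.arctan2(-L[1],L[0])%np.pi,np.array([max(w,h)+1,min(w,h)+1])*res
def look(xy,z,yaw):
    move_pose([*xy,z],quat(yaw)); K,T=camT('wrist'); return read_camera('wrist'),K,T
E
cat > m.py <<'E'
from h import *; from objs import tops
import json
C=json.load(open('coarse.json'))
kinds={'rplot':'dark','hplot':'dark','lower':'white','upper':'white','drum':'white','dome':'white','roof':'grey'}
for k,kd in kinds.items():
    d=np.load(f'w_{k}.npz')
    for z in ({'roof':[0,.006,.012],'dome':[0,.006,.012]}.get(k,[tops[k][1]])):
        c,a,s=measure(d['im'],d['K'],d['T'],C[k],z,kd); print(k,z,np.round(c,4),round(np.degrees(a),1),np.round(s*1e3,1))
E
python3 m.py
python3 - <<'E'
from h import *; import json
C=json.load(open('coarse.json'))['upper']; b=np.arctan2(C[1],C[0])
for d in (-100,-0,100):
    im,K,T=look(C,.2,b+np.pi/2+np.radians(d)); c,a,s=measure(im,K,T,C,.038,'white'); print(d,np.round(c,4),np.degrees(a),s,get_tcp_pos(),get_time())
E
```

```text
rplot 0.012 [0.4098 0.223 ] 0.0 [59.  58.5]
hplot 0.012 [ 0.608  -0.1445] 64.1 [91.5 60.1]
lower 0.044 [0.5142 0.3637] 51.2 [92.6 60.9]
upper 0.038 [ 0.459  -0.0119] 140.4 [66.9 46.3]
drum 0.046 [ 0.5114 -0.3761] 13.0 [59.9 59.9]
dome 0 [0.6071 0.1375] 0.0 [46.5 45.5]
dome 0.006 [0.6071 0.1385] 0.0 [45.5 44.5]
dome 0.012 [0.6066 0.1397] 0.0 [44.5 44. ]
roof 0 [ 0.3878 -0.2015] 44.0 [70.6 55.7]
roof 0.006 [ 0.3883 -0.2003] 44.0 [69.4 54.7]
roof 0.012 [ 0.3889 -0.1993] 44.0 [68.1 53.9]
-100 [ 0.4595 -0.0119] 140.19443 [0.06650301 0.04652926] [ 0.45939004 -0.01236376  0.20003029] 8.8583
0 [ 0.459  -0.0118] 140.44032 [0.06698708 0.04627167] [ 0.45943166 -0.01203688  0.20001115] 10.45
100 [ 0.459  -0.0122] 140.19441 [0.06688712 0.04742551] [ 0.45942978 -0.01206971  0.20001525] 12.0417
```

View pics/o2.png

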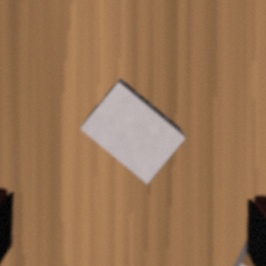

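Run:
```python
from h import *
t=[]
for k,c,z in (('roof',(.388,-.2),0.0),('dome',(.6075,.139),.048)):
    d=np.load(f'w_{k}.npz'); o=ortho('wrist',d['im'],d['K'],d['T'],c,z,.04,.0002); print(k,d['T'][:3,3]); t.append(o)
cv2.imwrite('pics/z1.png',np.hstack(t)[:,:,::-1])
```

```text
roof [ 0.42127629 -0.13844843  0.36320204]
dome [0.59451554 0.20500555 0.36278292]
```

View pics/z1.png

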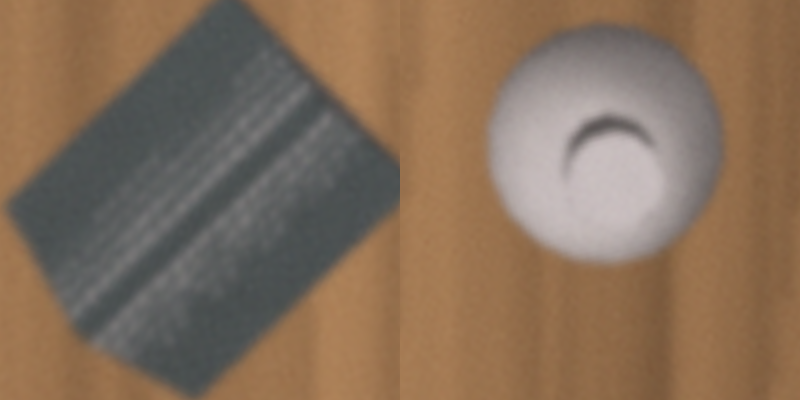

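```bash
cat >> h.py <<'E'
HP=np.array([.608,-.1445]); HY=np.radians(64.1); RP=np.array([.4098,.223])
def near(yaw,xy):
    r=np.arctan2(xy[1],xy[0])+np.pi/2; return yaw+np.pi*round((r-yaw)/np.pi)
def pick(xy,yaw,tip):
    q=quat(near(yaw,xy)); command_gripper(1.0)
    move_pose([*xy,.2],q); movel([*xy,tip+.03],v=.25); movel([*xy,tip],v=.08)
    command_gripper(0.0); print('grip mm',get_grip_width()*88,'F',get_finger_force())
    movel([*xy,.21],v=.2); print('lifted mm',get_grip_width()*88,get_time())
def place(xy,yaw,tip):
    move_pose([*xy,.21],quat(near(yaw,xy))); wait(.2); movel([*xy,tip+.006],v=.2)
    print('contact',movel([*xy,tip-.003],v=.02,until_force=4),get_tcp_pos(),'expected z',tip)
    command_gripper(1.0); wait(.1); movel([*xy,.2],v=.2)
def check(xy,z,kind,name=None):
    K,T=camT('wrist'); im=read_camera('wrist'); 
    if name: cv2.imwrite(f'pics/{name}.png',ortho('wrist',im,K,T,xy,z,.1,.0004)[:,:,::-1])
    c,a,s=measure(im,K,T,xy,z,kind); print('check',np.round((c-xy)*1e3,1),round(np.degrees(a),1),np.round(s*1e3,1),'t',get_time()); return c,a
E
python3 - <<'E'
from h import *
pick([.5142,.3637],np.radians(51.2),.010)
place(HP,HY,.012+.010)
check(HP,.056,'white','p1')
E
```

```text
grip mm 60.04163927004307 F 29.99922126531601
lifted mm 60.30767915092356 17.85
contact True [ 0.60868455 -0.14467079  0.02210874] expected z 0.022
check [3.8 7.4] 64.2 [140.4 114.4] t 23.1917
```

View pics/p1.png

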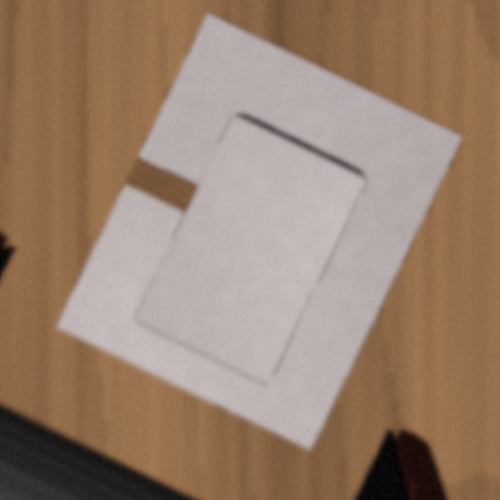

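Run:
```python
from h import *
H2=np.array([.6084,-.1443])
pick([.4592,-.012],np.radians(140.3),.007)
place(H2,HY,.056+.007)
check(H2,.094,'white','p2')
```

```text
grip mm 46.102257409767766 F 30.000275373458862
lifted mm 45.91893301606709 27.675
contact True [ 0.60911759 -0.14450486  0.06300157] expected z 0.063
check [ 6.5 13.5] 64.1 [123.2 100.1] t 31.9667
```

View pics/p2.png

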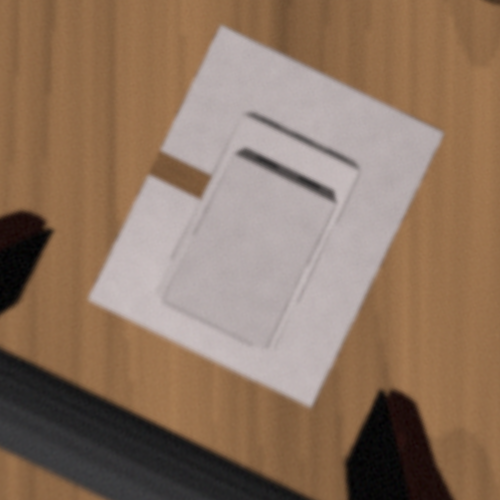

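Run:
```python
from h import *
H3=np.array([.6079,-.1442])
pick([.3906,-.1985],np.radians(44+90),.004)
place(H3,HY+np.pi/2,.094+.004)
move_pose([*H3,.27],quat(near(HY+np.pi/2,H3)))
K,T=camT('wrist'); im=read_camera('wrist'); print(T[:3,3],get_time())
cv2.imwrite('pics/p3.png',np.hstack([ortho('wrist',im,K,T,H3,z,.06,.0003) for z in (.094,.125)])[:,:,::-1])
```

```text
grip mm 62.001449237732324 F 30.00006448332897
lifted mm 61.90703152790952 36.55
contact True [ 0.60875565 -0.14442851  0.09815274] expected z 0.098
[ 0.54888172 -0.11597699  0.43209313] 40.5333
```

View pics/p3.png

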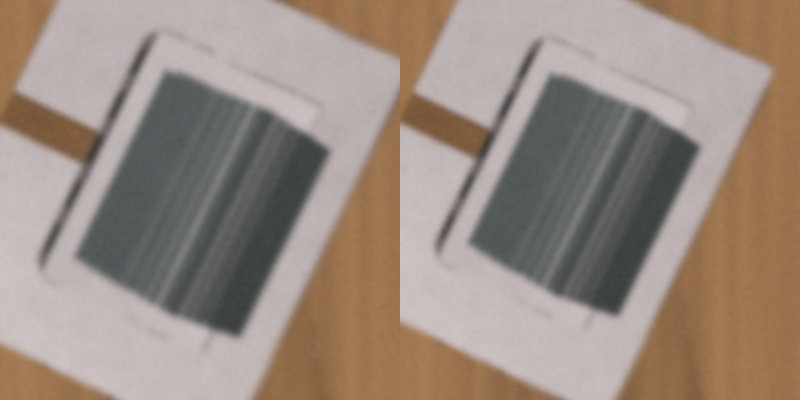

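Run:
```python
from h import *
R1=RP-[.0004,.0003]
move_pose([.5114,-.3761,.25],quat(near(.2,[.5114,-.3761])))
pick([.5114,-.3761],near(np.arctan2(-.3761,.5114)+np.pi/2,[.5114,-.3761]),.010)
place(R1,np.arctan2(*RP[::-1])+np.pi/2,.012+.010)
K,T=camT('wrist'); im=read_camera('wrist'); print(T[:3,3],get_time())
cv2.imwrite('pics/p4.png',ortho('wrist',im,K,T,RP,.058,.08,.0003)[:,:,::-1])
```

```text
grip mm 59.78923930575228 F 30.000310242176056
lifted mm 59.93273341622245 46.3083
contact True [0.41008725 0.22302752 0.02195899] expected z 0.022
[0.37747544 0.27950011 0.36168548] 51.95
```

View pics/p4.png

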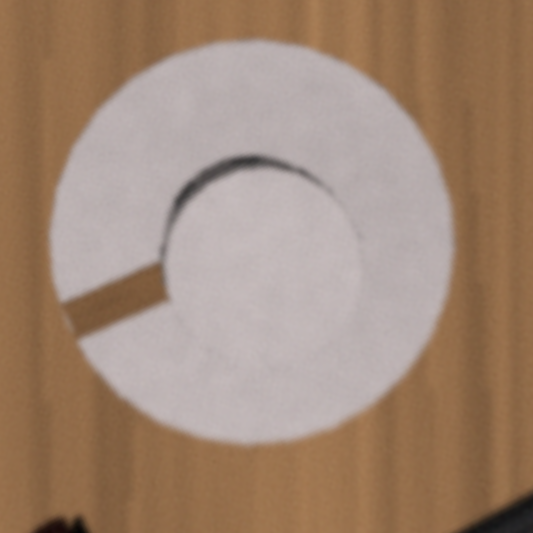

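Run:
```python
from h import *
R1=RP-[.0006,.0003]; D=np.array([.6104,.1421])
pick(D,np.arctan2(*D[::-1])+np.pi/2,.028)
place(R1,np.arctan2(*RP[::-1])+np.pi/2,.058+.028)
move_pose([.40,.05,.3],quat(near(1.7,[.4,.05]))); print(get_time())
K,T=camT('scene'); im=read_camera('scene'); cv2.imwrite('pics/p6.png',cv2.resize(im[100:340,100:420,::-1],(800,600),interpolation=cv2.INTER_CUBIC))
```

```text
grip mm 19.258759106829007 F 29.999875724315643
lifted mm 19.21702329248758 56.4
contact True [0.40973732 0.22297622 0.08549747] expected z 0.08600000000000001
61.3833
```

View pics/p6.png

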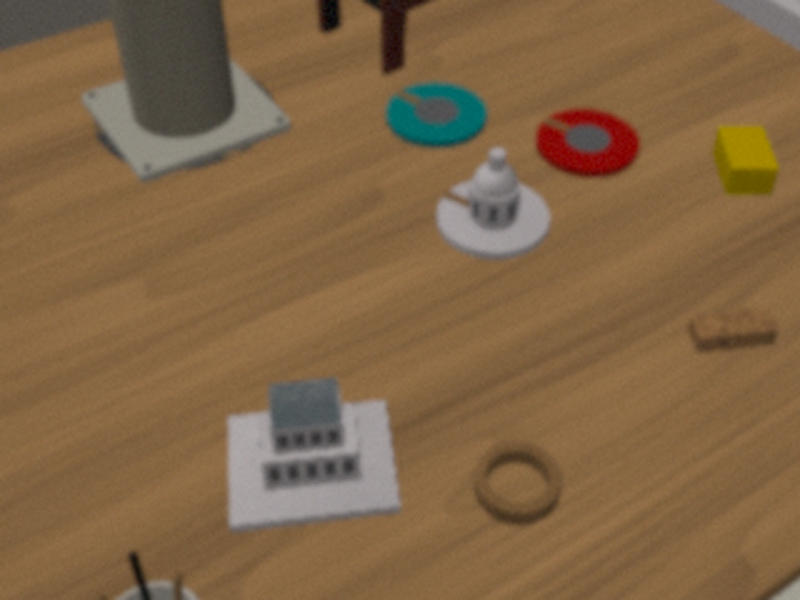

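Run:
```python
from h import *
im,K,T=look(RP,.24,near(np.arctan2(*RP[::-1])+np.pi/2,RP)); print(T[:3,3])
cv2.imwrite('pics/p7.png',np.hstack([ortho('wrist',im,K,T,RP,z,.06,.0003) for z in (.058,.106)])[:,:,::-1])
```

```text
[0.37806493 0.28020455 0.40211362]
```

View pics/p7.png

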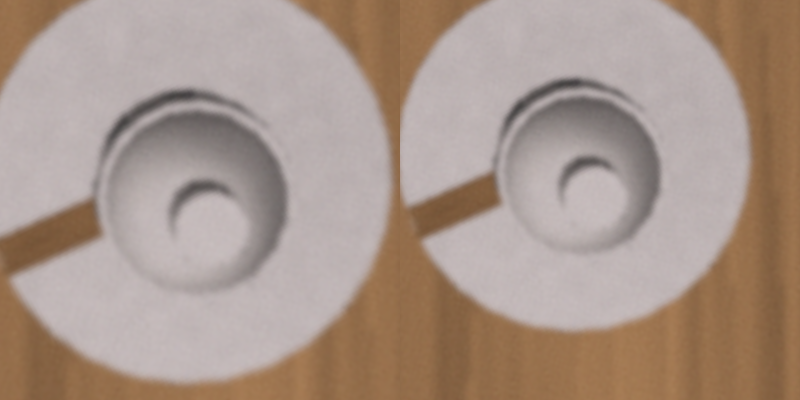

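The dome's base circle is centred at (198,201) in the left tile, against a target of (200,200), so it sits within 1 mm of the drum and plot centre.

```bash
python3 -c "
from station import *
print(job_done(),get_time())"
```

```text
the job is handed in; nothing more can be done
the job is handed in; nothing more can be done
```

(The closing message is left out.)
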